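Show a bulb cap to the bench camera

ROBOT

A 7-joint arm with a two-finger parallel gripper is mounted at the origin on the work surface. World frame = base frame: x ahead of the robot, y to its left, z up, the work surface at z = 0. Lengths are in m, angles in rad, forces in N, time in s.
With the tool pointing down it reaches from about 0.4 to 0.925 m from the base axis. Payload 4.1 kg.
Tool frame: the origin (TCP) lies at the very end of the fingers, on their centre line; the grasp point (between the pads) lies tcp_to_grasp behind it (tcp_to_grasp is the distance from the TCP to the grasp point, in m); z points along the fingers, y is the line along which they close (so a half turn about z gives the same grasp; the last joint's range is limited). The gripper opens to 85 mm and grips with 20 to 120 N. Pads are 22 mm wide; open, the fingers measure 114 mm over their backs; the gripper's body (76 mm by 85 mm) begins 54 mm behind the grasp point. The pads swing forward as they close: fully open they stand 13 mm farther back than shut.
Start: joints at [-1.444, 0.398, 0.045, 1.537, -0.019, 1.207, -0.051], TCP at [0.146, 0.634, 0.231] pointing down, gripper open.
Joint ranges: [-2.82, 2.82], [-0.49, 2.23], [-1.37, 1.46], [0, 2.46], [-1.36, 4.5], [0.23, 2], [-2.94, 2.94]. Speed limits (rad/s): [2.57, 2.57, 3.14, 3.14, 3.14, 3.14, 3.14].

INTERFACE

Orientations are given as [roll, pitch, yaw] about the fixed x, y, z axes, in that order (R = Rz(yaw) Ry(pitch) Rx(roll)).
In Python, from cell import get_obs, capture, job_done, tcp_to_grasp gives the robot as it stands.
- The arm moves only by the shell command python3 -m pendant 'ROWS' [FORCE]. ROWS is JSON, a list that holds one entry, the list of rows, each a list of 7 numbers: the gripper command: -1 is fully open, 1 is shut, values between are in proportion, then the shift along the tool's x, y, z in cm, then the turn, a rotation vector about the tool's x, y, z in degrees. In form: [[[grip, x, y, z, ax, ay, az], ...]]. A call has 1 to 12 rows; each row is the pose to reach, as a shift and turn from the pose commanded when the call began, along the tool's axes at that moment; what a row does not reach only later rows make up. A row lasts 1/8 s, in which the tool goes at most 62.5 mm and 10.7 degrees, less where a joint would pass 70% of its speed; a pose out of reach is approached as far as the arm can. A call with a gripper value outside its range is refused whole. The fingers move at their own pace and stop on an object; FORCE is the grip in N (left out, the last holds). Time passes only in rows, so rows that repeat a pose let the fingers close. It gives the time, the measured TCP pose, the force, the opening and the grip force at its end, in the units of the state.
- get_obs(): the state, without advancing time (a new reading comes with each control period).
- capture(name): name is "side" or "top" or "wrist"; returns a dict with "frame" (480x640x3 uint8, red, green, blue), "range_z" (480x640 float32, m along the optical axis (not along the pixel's ray), 0 where there is no reading), "vertical_fov" (degrees; the focal length in pixels is half the picture's height over the tangent of half this angle, whatever the lens; pixels are square), "cx", "cy" (the principal point, pixels), "view" (4x4, takes a point from world to camera coordinates). Camera axes: x right, y down, z forward; pixel columns grow to the right and rows downward; lengths in m; the calibration is good to about 2 mm. The wrist camera is an equidistant fisheye: a pixel r from the principal point sees the ray r / f radians off the axis. A picture is of the moment at which its call begins.
- job_done(): hands the job in; it is judged then, once.
The state is a dict: "t": time; "joint_positions": joint angles; "dq": joint speeds; "joint_torque": joint torques, N m; "tool_pos": TCP position; "tool_rot": TCP orientation; "force": force on the tool from outside, world axes, zero at the start; "torque": the same for the moment, N m; "finger_gap": finger opening in m; "grip_force": force on a finger pad.
Only numpy, scipy, OpenCV 4.12 (cv2) and the standard library are available. Lean on these libraries where they do the work, as an engineer would, in place of code of your own. Each camera call takes 0.05 s, during which the arm holds its last target. There are 200 camera calls.

TASK

Push the open door of the brass lamp house shut until its catch snaps home, so that no stray light reaches the inspection camera. Then lift the clear tubular bulb straight up out of the black bayonet socket clamped at the bench edge (it is already turned out of its lock) and hold it up to be photographed: upright with its cap downward, the cap in the beam halfway between the lamp-house window and the camera lens and level with their centres, turned so that the line through its two side pins is square to the camera's line of sight. Finish while still holding the bulb steady there in the gripper, the door still shut; do not knock the bulb against the lamp house, rail or camera, and leave the copper heat sink and the two knobs where they lie.

Things in the scene. Friction and masses are not known exactly. Their poses are not given: they have to be found in the camera images.
- bench: Inspection bench (fixed): aluminium rail 60 wide, 460 long, 18 high; brass lamp house on its +y end, grey camera with black lens on its -y end. Origin: centre of the rail's underside. y along the rail (line of sight), z up. House: x -60 to 60, y 100 to 230, z to 165 mm (vent cowl to 180), door on its -x side, facing the robot. Camera: x +-22, y -210 to -115, z to 137.
- focus (a point): The middle of the beam, where the cap has to be: halfway between the centres of window and lens, 95 mm from each, 115 mm above the table, only the low rail below it. Axes as bench (y = line of sight).
- window (a point): Centre of the round 40 mm window at the end of the 48 mm wide condenser tube that sticks out of the lamp house towards the camera; 115 mm above the table.
- lens (a point): Centre of the front glass (27 mm) of the camera lens, 115 mm above the table.
- door (a joint): Hinge of the lamp house's door, rad: 0 = fully shut, flush and on its catch; grows as it opens towards the robot; starts 0.5 to 1.1. Upright hinge at the edge away from the camera. It swings with little friction and stays where left; at about 0.12 rad a sprung roller resists (about 5 N at the free edge) and, let go, throws it back; below about 0.05 rad it snaps the door to 0 and holds it there.
- door_edge (a point): Point on the outer face of the brass door (plate 122 wide, 8 thick, 30 to 159 mm above the table), 5 mm from its free edge, 117 mm from the hinge axis, 115 mm above the table. Push here or a little nearer the hinge, above the black knob (16 mm wide, 17 mm proud, 45 mm above the table). Axes turn with the door: -x is the outward normal, y points to the hinge.
- door_hinge (a point): Point on the door's upright hinge axis, 115 mm above the table; the axis lies in the middle of the door's 8 mm thickness. Axes turn with the door, as those of door_edge.
- bulb: Clear tubular bulb, about 35 g, 86 mm tall, cap down in the socket. Brass cap 22 mm diameter, z 0 to 24 mm; clear glass tube 30 mm diameter, z 24 to 71, domed top. Grip the glass from above. Origin: centre of the cap's underside; z up; x along the two bayonet pins (27 mm across their ends, 7 mm above the origin; either way round). The flat zigzag filament in the glass lies in the pins' plane.
- cap (a point): Centre of the bulb's cap, on its axis, 12 mm above the bulb's origin: the point to bring to the focus.
- socket_mouth (a point): Centre of the black round socket's rim (bore 24 mm, 16 mm deep, outside 31 mm), 50 mm above the table. x runs through its two upright slots (6 mm wide, open at the top), in which the bulb's pins stand. The bulb's origin starts on the socket's floor, 16 mm below this point, not locked: it comes out straight up. The socket sits on a black clamp 46 x 100, 12 mm high, at the table's -y edge.
- heatsink: Copper heat-sink block with six upright fins, 60 x 50 x 32 mm, lying on the table; origin centre of its underside. To be left alone.
- knob_a: Tan bakelite knob, 40 mm diameter, 22 mm high, on the table; origin centre of its underside. To be left alone.
- knob_b: A second knob of the same kind. To be left alone.
Things that resemble listed ones, but are neither listed nor needed, are in the scene too. What is meant by the bulb is not blue or pink, and is the smaller of those in its own colour.

How it is judged:
By the outcome, as a careful person would: the job done as asked, in the order asked, and still so for the second after the job is handed in, while the arm keeps its last pose, push and grip.
It also fails if it takes over 61 s, if anything falls off the work surface, if the arm or the gripper's body presses on something with over 40 N, if the wrist force passes 120 N, or if a joint passes its speed limit or range.

## Working session

There is one attempt and no reset: what is moved stays moved. The work goes in short steps, Python scripts to look and compute and a shell command to move; the robot and the scene stay as the last step left them, time stands still between calls to the robot, and variables do not carry over. Pictures are saved under pics/ and viewed, at most 10 in all, crops included, and the job is handed in when it is done.

```bash
ls; mkdir -p pics
cat > h.py <<'E'
import numpy as np, cv2
from cell import get_obs, capture, job_done, tcp_to_grasp
def foc(c): return 240/np.tan(np.radians(c["vertical_fov"])/2)
def world(c,u,v,z=None):
    "pixel(s)+range -> world (pinhole)"
    f=foc(c); u=np.asarray(u); v=np.asarray(v)
    if z is None: z=c["range_z"][v.astype(int),u.astype(int)]
    P=np.stack([(u-c["cx"])/f*z,(v-c["cy"])/f*z,z,np.ones_like(z)],-1)
    return (P@np.linalg.inv(c["view"]).T)[...,:3]
def plane(c,u,v,h):
    V=np.linalg.inv(c["view"]); f=foc(c)
    d=V[:3,:3]@np.array([(u-c["cx"])/f,(v-c["cy"])/f,1]); o=V[:3,3]
    return o+d*(h-o[2])/d[2]
def proj(c,p):
    q=c["view"]@np.append(p,1); f=foc(c); return q[0]/q[2]*f+c["cx"],q[1]/q[2]*f+c["cy"]
def save(n,im): cv2.imwrite("pics/"+n,cv2.cvtColor(im,cv2.COLOR_RGB2BGR))
E
python3 - <<'E'
from h import *
import pickle
for n in("side","top"):
    c=capture(n); pickle.dump(c,open(n+".pkl","wb")); save(n+"0.png",c["frame"])
    V=np.linalg.inv(c["view"]); print(n,c["vertical_fov"],V[:3,3].round(3),V[:3,2].round(2))
print(get_obs(),tcp_to_grasp)
E
```

```text
pics
side 54.10654968845844 [ 0.431 -0.637  0.698] [ 0.15  0.68 -0.71]
top 55.59493415598138 [ 0.428 -0.043  0.988] [ 0.15  0.02 -0.99]
{'t': 0.1, 'joint_positions': array([-1.44402161,  0.39909129,  0.04505839,  1.53773524, -0.01871313,
        1.20691234, -0.05067722]), 'dq': array([-7.87501774e-05, -1.43382092e-03,  1.35322122e-03, -4.77891938e-03,
       -1.06914902e-04,  1.51772646e-03, -9.20457376e-04]), 'joint_torque': array([ 3.89449284e-03, -4.76260471e+01,  1.37025990e+00, -2.54946220e+01,
        1.19944013e-02,  4.99574657e-03,  1.35585989e-05]), 'tool_pos': array([0.14536816, 0.63295823, 0.23039343]), 'tool_rot': array([-3.13987216e+00,  1.14927055e-04,  2.91592815e+00]), 'force': array([-0.82403801,  0.13114553,  0.33507266]), 'torque': array([-0.00127008,  0.02996243,  0.02899163]), 'grip_force': 0.0, 'finger_gap': 0.08529871135699786} 0.0187
```

View pics/top0.png

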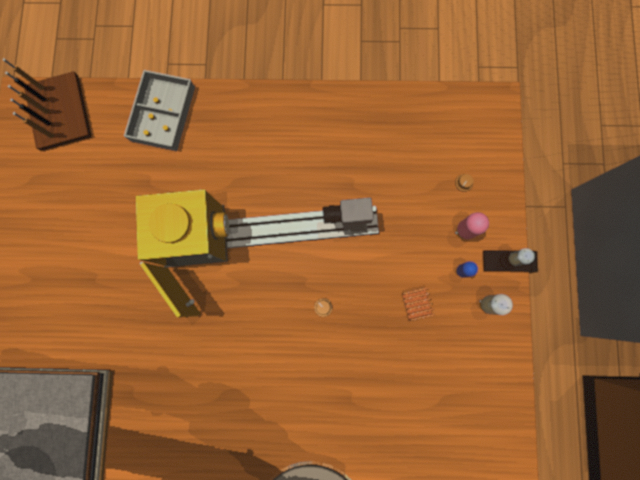

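View pics/side0.png

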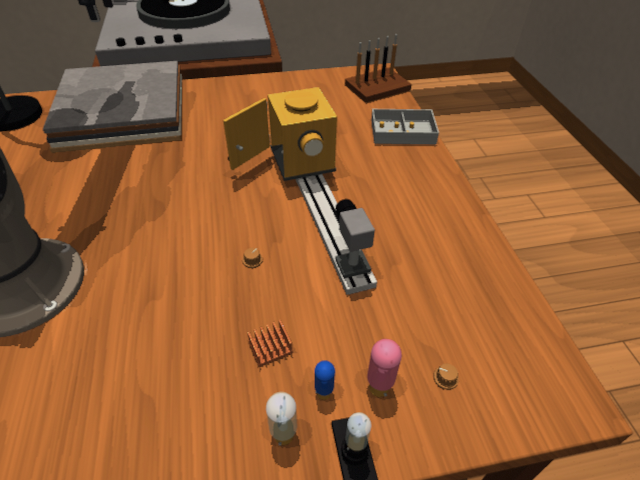

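Candidates for the bulb (top view): clear in the socket (524,257), a larger clear one standing free (498,304), blue (467,269), pink (475,226). The one in the black socket is the smaller clear one, so it fits. I confirm it in a crop and measure.

```bash
cat > m.py <<'E'
from h import *
import pickle
c=pickle.load(open("top.pkl","rb")); s=pickle.load(open("side.pkl","rb"))
v,u=np.mgrid[:480,:640]; W=world(c,u,v); Z=W[...,2]; f=c["frame"].astype(int)
def sel(a,b,u0,u1,v0,v1): return (Z>a)&(Z<b)&(u>=u0)&(u<u1)&(v>=v0)&(v<v1)
def rect(m):
    r=cv2.minAreaRect((W[m][:,:2]*1000).astype(np.float32)); return r,m.sum()
h=sel(.158,.171,125,215,185,265); print("house",rect(h), np.median(Z[h]))
k=sel(.125,.145,335,385,190,235); print("cam",rect(k),np.median(Z[k]))
hc=np.array(rect(h)[0][0]); kc=np.array(rect(k)[0][0]); print("dist (327.5)",np.linalg.norm(hc-kc))
y=(hc-kc)/np.linalg.norm(hc-kc); x=np.array([y[1],-y[0]]); print("yaxis",y, "yaw bench",np.degrees(np.arctan2(-y[0],y[1])))
o=(hc+kc)/2-1.25*y
B=lambda p:np.stack([(p*1000-o)@x,(p*1000-o)@y],-1)
t=sel(.10,.145,205,345,195,240); b=B(W[t][:,:2]); zz=Z[t]
for lo in range(-140,140,5):
    q=(b[:,1]>=lo)&(b[:,1]<lo+5)&(abs(b[:,0])<40)
    if q.sum(): print(lo,q.sum(),b[q,0].min().round(),b[q,0].max().round(),zz[q].max().round(3))
d=(Z>.148)&(Z<.165)&(v>255)&(v<325)&(u>130)&(u<205); P=W[d][:,:2]*1000; print("door top",d.sum())
r=cv2.minAreaRect(P.astype(np.float32)); print(r,cv2.boxPoints(r)); print("in bench",B(cv2.boxPoints(r)/1000))
g=sel(.03,.16,505,540,240,272); print("bulb depth",g.sum(),W[g].mean(0),Z[g].max())
bl=sel(.09,.15,505,540,240,272);print(W[bl].mean(0),bl.sum())
cl=sel(.006,.02,480,545,245,275);print("clamp",rect(cl))
for n,box in(("heatsink",(400,440,285,325)),("knob1",(310,335,295,318)),("knob2",(455,478,172,194)),("clear big",(480,515,290,320)),("blue",(455,480,258,280)),("pink",(455,492,210,240))):
    m=sel(.01,.2,*box); print(n,W[m].mean(0).round(3),Z[m].max().round(3))
print("o",o)
E
python3 m.py
python3 - <<'E'
from h import *
import pickle
a=pickle.load(open("top.pkl","rb"))["frame"][200:320,440:545]; b=pickle.load(open("side.pkl","rb"))["frame"][350:480,260:400]
A=cv2.resize(a,(350,400),interpolation=2);Bb=cv2.resize(b,(430,400),interpolation=2); save("crop.png",np.hstack([A,Bb]))
E
```

```text
house (((569.5233154296875, 260.3063049316406), (130.43418884277344, 131.7283935546875), 6.513064384460449), np.int64(3322)) 0.16602905562333287
cam (((610.2860717773438, -75.5238037109375), (44.12894058227539, 72.3666000366211), 6.15054178237915), np.int64(827)) 0.1373004313845907
dist (327.5) 338.2949366690909
yaxis [-0.12049473  0.99271397] yaw bench 6.920655582682864
-140 45 -16.0 16.0 0.134
-135 44 -18.0 16.0 0.136
-130 51 -18.0 17.0 0.137
-125 47 -17.0 17.0 0.136
-120 44 -16.0 16.0 0.135
-115 45 -16.0 15.0 0.135
-110 14 -16.0 14.0 0.132
75 34 -15.0 21.0 0.139
80 114 -22.0 24.0 0.143
85 60 -21.0 23.0 0.141
90 65 -21.0 24.0 0.143
95 63 -21.0 25.0 0.141
100 101 -25.0 34.0 0.145
105 64 -28.0 40.0 0.145
door top 411
((458.5162048339844, 276.91510009765625), (120.8215103149414, 64.06116485595703), 10.10912799835205) [[393.42117 297.8449 ]
 [404.66544 234.77827]
 [523.6112  255.98529]
 [512.36694 319.05194]]
in bench [[-170.29585237  228.88194529]
 [-166.73271279  164.91994136]
 [ -46.09825169  171.64010411]
 [ -49.66138944  235.60212319]]
bulb depth 433 [ 0.52946985 -0.4029172   0.08838449] 0.12332821918405212
[ 0.53034597 -0.40532064  0.11187146] 242
clamp (((529.15625, -416.8472595214844), (51.6447868347168, 115.53838348388672), 1.033869981765747), np.int64(696))
heatsink [ 0.436 -0.216  0.025] 0.037
knob1 [ 0.426 -0.018  0.023] 0.027
knob2 [ 0.703 -0.323  0.021] 0.027
clear big [ 0.438 -0.356  0.091] 0.118
blue [ 0.506 -0.307  0.071] 0.089
pink [ 0.59  -0.312  0.099] 0.127
o [590.05531201  91.15035815]
```

View pics/crop.png

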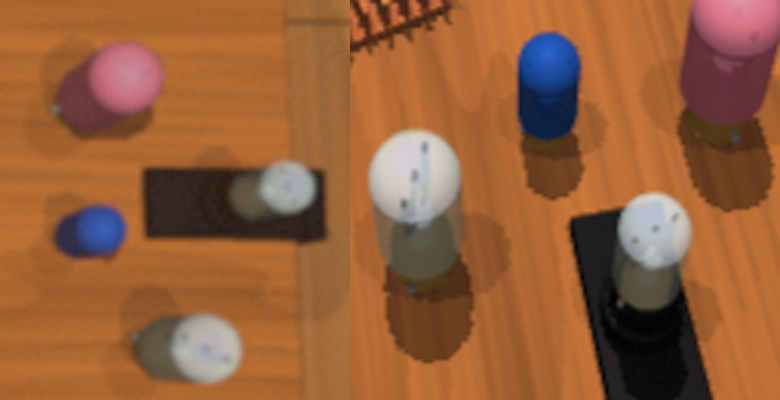

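The crop confirms it: the smaller clear bulb stands in the black socket (top 524,257; side 358,430), and the larger clear one is free-standing. Focus is about (0.592, 0.077) so far. Next I locate the door.

```bash
cat >> m.py <<'E'
print("-----")
o=hc-165*y
hb=B(W[h][:,:2]); print("house pct",np.percentile(hb,[1,50,99],axis=0))
bb=B(W[...,:2].reshape(-1,2)).reshape(480,640,2)
d=(Z>.10)&(Z<.166)&(bb[...,0]<-72)&(bb[...,0]>-190)&(bb[...,1]>80)&(bb[...,1]<245)
P=bb[d]; print(d.sum()); dt=d&(Z>.152)
r=cv2.minAreaRect(bb[dt].astype(np.float32)); print(r,cv2.boxPoints(r))
l=cv2.fitLine(bb[dt].astype(np.float32),2,0,.01,.01).ravel(); print(l)
e=B((np.array([plane(c,*q,.159)[:2] for q in ((144,263),(180,316),(197,311))]))); print("pix bench",e)
print("hinge(-60ish) world", o, x, y)
E
python3 m.py | sed -n '/-----/,$p'
```

```text
-----
house pct [[-56.04649269 100.09812875]
 [ -2.12869528 156.34109972]
 [ 62.44048804 228.8682643 ]]
758
((-118.88125610351562, 191.36782836914062), (110.1084976196289, 9.161219596862793), 31.519277572631836) [[-168.20772   166.49107 ]
 [-163.41837   158.68147 ]
 [ -69.554794  216.24458 ]
 [ -74.34415   224.05418 ]]
[   0.85084873    0.5254107  -119.079834    190.48236   ]
pix bench [[ -62.91188074  221.3281261 ]
 [-165.71162008  160.27185474]
 [-159.9570432   129.07090117]]
hinge(-60ish) world [589.40494554  96.50850035] [0.99271397 0.12049473] [-0.12049473  0.99271397]
```

```bash
cat >> h.py <<'E'
from scipy.spatial.transform import Rotation as Ro
o=np.array([589.4,96.5]); yb=np.array([-.1205,.9927]); xb=np.array([.9927,.1205])
def bw(bx,by,z): return np.append(o+bx*xb+by*yb,z)/1000
def rows(targets,yaw=None):
    "tool-frame cm shift and az for world targets (tool pointing down)"
    s=get_obs(); R=Ro.from_euler("xyz",s["tool_rot"])
    for t in targets:
        a=(R.inv()*Ro.from_euler("xyz",[np.pi,0,yaw])).as_rotvec(degrees=True) if yaw is not None else np.zeros(3)
        print((R.inv().apply(np.asarray(t)-s["tool_pos"])*100).round(2),a.round(1))
E
python3 - <<'E'
from h import *
rows([bw(-180,228,230),bw(-180,228,115),bw(-158.6,193,115),bw(-136.5,156.5,115),bw(-110.6,137.5,115),bw(-79,125,115),bw(-90,125,115)],np.radians(-173.1))
E
```

```text
[-30.61 -27.02   0.09] [ -0.1  -0.  -19.8]
[-30.61 -27.    11.59] [ -0.1  -0.  -19.8]
[-33.81 -29.56  11.59] [ -0.1  -0.  -19.8]
[-37.13 -32.25  11.6 ] [ -0.1  -0.  -19.8]
[-40.21 -33.15  11.6 ] [ -0.1  -0.  -19.8]
[-43.6  -33.26  11.6 ] [ -0.1  -0.  -19.8]
[-42.57 -33.63  11.6 ] [ -0.1  -0.  -19.8]
```

```bash
python3 -m pendant '[[[1,-5,-4.4,0,0,0,-8],[1,-10,-8.8,0,0,0,-16],[1,-15,-13.2,0,0,0,-19.8],[1,-20,-17.6,0,0,0,-19.8],[1,-25,-22,0,0,0,-19.8],[1,-30.6,-27,0,0,0,-19.8],[1,-30.6,-27,4,0,0,-19.8],[1,-30.6,-27,8,0,0,-19.8],[1,-30.6,-27,11.6,0,0,-19.8],[1,-30.6,-27,11.6,0,0,-19.8]]]' 30
python3 - <<'E'
from h import *
s=get_obs(); print(s["joint_positions"].round(2),s["tool_rot"])
rows([bw(-158.6,193,115),bw(-136.5,156.5,115),bw(-110.6,137.5,115),bw(-79,125,115),bw(-77,125,115)],np.radians(-173.1))
c=capture("wrist"); save("w1.png",c["frame"])
E
```

```text
t: 1.35
tool_pos: [0.3813, 0.3, 0.1129]
tool_rot: [-3.137, -0.005, -3.022]
force: [-0.0, -0.1, 0.0]
finger_gap: 0.0001
grip_force: 0.0
[-0.93  0.25  0.2   2.05 -0.06  0.86  1.  ] [-3.13732029 -0.00534382 -3.02200004]
[-2.35 -3.4  -0.21] [-0.2 -0.3 -0. ]
[-4.56 -7.05 -0.21] [-0.2 -0.3 -0. ]
[-7.16 -8.95 -0.21] [-0.2 -0.3 -0. ]
[-10.32 -10.19  -0.22] [-0.2 -0.3 -0. ]
[-10.52 -10.19  -0.22] [-0.2 -0.3 -0. ]
```

View pics/w1.png

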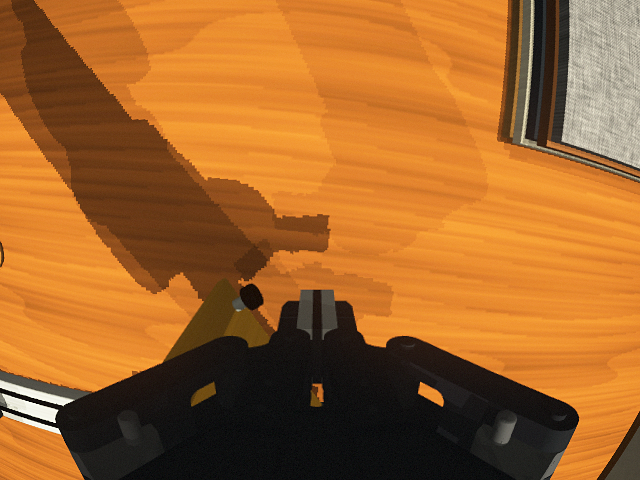

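The wrist view shows the door (200–270, 290–340) with its knob at (245,298), and the shut fingers (318,300) on its outer side. I push now.

```bash
python3 -m pendant '[[[1,-1.2,-1.7,-0.2,0,0,0],[1,-2.3,-3.4,-0.2,0,0,0],[1,-3.4,-5.2,-0.2,0,0,0],[1,-4.5,-7,-0.2,0,0,0],[1,-5.8,-8,-0.2,0,0,0],[1,-7.1,-9,-0.2,0,0,0],[1,-8,-9.5,-0.2,0,0,0],[1,-8.9,-9.9,-0.2,0,0,0],[1,-9.7,-10.1,-0.2,0,0,0],[1,-10.3,-10.2,-0.2,0,0,0],[1,-10.3,-10.2,-0.2,0,0,0]]]'
python3 - <<'E'
from h import *
s=get_obs(); p=s["tool_pos"][:2]*1000-o; print("bench",p@xb,p@yb,s["force"])
c=capture("top"); save("t2.png",cv2.resize(c["frame"][170:340,110:400],(696,408),interpolation=2))
E
```

```text
t: 2.78
tool_pos: [0.497, 0.2132, 0.1173]
tool_rot: [3.142, -0.002, -3.021]
force: [-2.0, 0.1, 2.6]
finger_gap: 0.0001
grip_force: 0.0
bench -77.65407340415113 126.9508296339034 [-2.04485931  0.05665623  2.6167687 ]
```

View pics/t2.png

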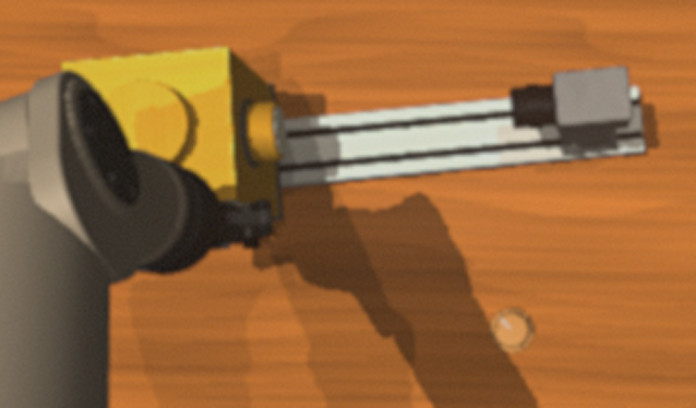

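The door is hidden under the wrist, and the force is only 2 N. I push a little further in small steps.

```bash
python3 -m pendant '[[[1,-0.2,0,0,0,0,0],[1,-0.4,0,0,0,0,0],[1,-0.4,0,0,0,0,0]]]'; python3 -m pendant '[[[1,-0.2,0,0,0,0,0],[1,-0.2,0,0,0,0,0]]]'
```

```text
t: 3.2
tool_pos: [0.497, 0.2131, 0.1171]
tool_rot: [-3.141, -0.01, -3.021]
force: [-13.0, -2.7, 12.1]
finger_gap: 0.0
grip_force: 0.0
t: 3.45
tool_pos: [0.4969, 0.2131, 0.1168]
tool_rot: [-3.141, -0.015, -3.021]
force: [-18.0, -1.9, 13.9]
finger_gap: 0.0001
grip_force: 0.0
```

```bash
python3 -m pendant '[[[1,1,0,0,0,0,0],[1,3,0,0,0,0,0],[1,6,0,0,0,0,0],[0,6,-3,-5,0,0,0],[-1,7,-8,-10,0,0,0],[-1,9,-14,-14,0,0,0],[-1,9,-20,-14,0,0,0],[-1,9,-26,-14,0,0,0],[-1,9,-32,-14,0,0,0],[-1,8,-38,-14,0,0,0]]]'
python3 - <<'E'
from h import *
import pickle
for n in("side","top"):
    c=capture(n); pickle.dump(c,open(n+"2.pkl","wb"))
    if n=="side": a=cv2.resize(c["frame"][80:300,210:400],(400,463),interpolation=2)
    else: b=cv2.resize(c["frame"][170:340,110:260],(400,453),interpolation=2)
save("t3.png",np.hstack([a[:453],b]))
s=get_obs();print(s["joint_positions"].round(2))
E
```

```text
t: 4.7
tool_pos: [0.468, -0.1677, 0.2579]
tool_rot: [-3.141, 0.003, -3.022]
force: [1.0, 0.5, 0.0]
finger_gap: 0.0857
grip_force: 0.0
[-0.34  0.12  0.66  1.87 -0.07  1.17  2.03]
```

View pics/t3.png

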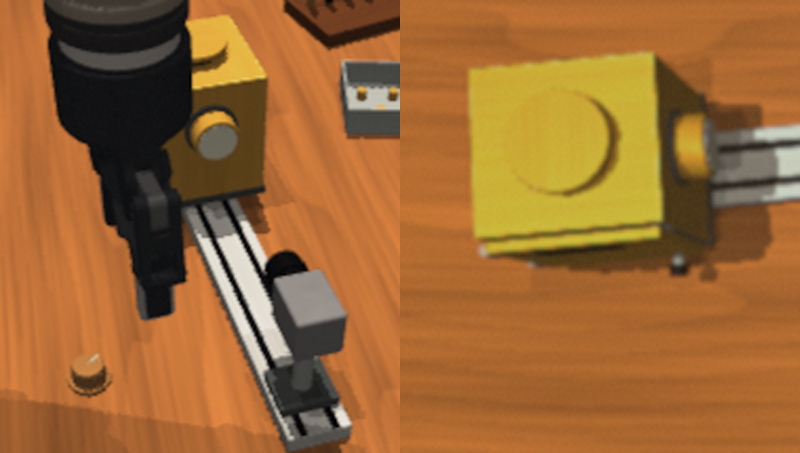

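The door now lies parallel along the house front in the top crop (strip from 480,250 to 632,235), so it looks shut. I check that numerically, refine the bench frame, and plan the move to the bulb.

Run:
```python
from h import *
import pickle
c=pickle.load(open("top2.pkl","rb")); v,u=np.mgrid[:480,:640]; W=world(c,u,v); Z=W[...,2]
P=(W[...,:2]*1000-o); bx=P@xb; by=P@yb
d=(Z>.145)&(Z<.1625)&(bx<-59)&(bx>-140)&(by>95)&(by<240)
r=cv2.fitLine(np.stack([bx[d],by[d]],-1).astype(np.float32),2,0,.01,.01).ravel(); print(d.sum(),r,"door dev rad",np.arctan2(r[0],r[1])); print("door bx range",np.percentile(bx[d],[2,50,98]),np.percentile(by[d],[2,98]))
# rail: white mask on top plane
f=c["frame"].astype(int); m=((f.min(-1)>120)&(f.max(-1)-f.min(-1)<40)&(u>225)&(u<385)&(v>195)&(v<255)&(Z<.035)).astype(np.uint8)
m=cv2.morphologyEx(m,cv2.MORPH_CLOSE,np.ones((7,7)))
q=np.array([plane(c,a,b,.018)[:2]*1000 for b,a in np.argwhere(m)])-o
qb=np.stack([q@xb,q@yb],-1)
for lo in range(-225,75,25):
    k=(qb[:,1]>=lo)&(qb[:,1]<lo+25)
    if k.sum()>5: print(lo,k.sum(),qb[k,0].min().round(1),qb[k,0].max().round(1))
print("rail y",qb[:,1].min())
rows([[.53,-.405,.20],[.53,-.405,.22]],np.pi/2)
```

```text
336 [ 3.9176405e-03  9.9999231e-01 -6.3560581e+01  1.6456453e+02] door dev rad 0.003917651
door bx range [-66.95329551 -63.77796216 -59.20227758] [105.3589185  225.75587316]
-225 35 -29.7 28.9
-175 13 -28.4 -18.8
-150 113 -29.0 1.6
-125 240 -28.9 30.0
-100 314 -28.7 30.4
-75 314 -28.4 31.6
-50 314 -28.1 31.0
-25 310 -28.0 31.1
0 312 -27.9 31.2
25 278 -27.6 31.5
50 36 -26.0 32.1
rail y -228.58492188237415
[ -3.65 -23.64   5.98] [-0.2  0.4 96.2]
[ -3.66 -23.65   3.98] [-0.2  0.4 96.2]
```

```bash
python3 -m pendant '[[[-1,-0.4,-2.5,0,0,0,10],[-1,-0.8,-5,0,0,0,20],[-1,-1.2,-7.5,0,0,0,30],[-1,-1.6,-10,0,0,0,40],[-1,-2,-12.5,0,0,0,50],[-1,-2.4,-15,1,0,0,60],[-1,-2.8,-17.5,2,0,0,70],[-1,-3.2,-20,3,0,0,80],[-1,-3.6,-22,4,0,0,88],[-1,-3.6,-23.6,4,0,0,96],[-1,-3.6,-23.6,4,0,0,96],[-1,-3.6,-23.6,4,0,0,96]]]'
python3 - <<'E'
from h import *
import pickle
c=capture("wrist"); pickle.dump(c,open("w2.pkl","wb")); save("w2.png",c["frame"])
V=np.linalg.inv(c["view"]); print(V.round(3),c["vertical_fov"],get_obs()["joint_positions"].round(2))
E
```

```text
t: 6.3
tool_pos: [0.5319, -0.3945, 0.2172]
tool_rot: [3.141, -0.0, 1.589]
force: [0.5, 0.4, 0.2]
finger_gap: 0.0857
grip_force: 0.0
[[ 1.     0.017  0.005  0.53 ]
 [ 0.018 -0.963 -0.268 -0.326]
 [ 0.     0.268 -0.963  0.36 ]
 [ 0.     0.     0.     1.   ]] 65.70646984690485 [-0.04  0.6   0.94  1.54 -0.5   1.26  0.99]
```

View pics/w2.png

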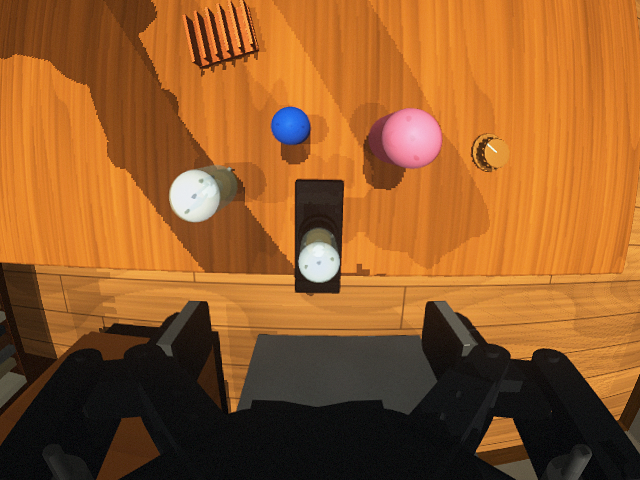

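The wrist view shows the bulb's dome at (319,262) and the socket around (319,230), with blue (291,126), pink (410,138) and the larger clear bulb (195,195) well clear. Now I localise the bulb and enlarge the socket.

```bash
cat >> h.py <<'E'
def fish(c,u,v,h):
    f=foc(c); d=np.array([u-c["cx"],v-c["cy"]]); r=np.hypot(*d); t=r/f
    V=np.linalg.inv(c["view"]); q=V[:3,:3]@np.array([d[0]/r*np.sin(t),d[1]/r*np.sin(t),np.cos(t)]); return V[:3,3]+q*(h-V[2,3])/q[2]
E
python3 - <<'E'
from h import *
import pickle
c=pickle.load(open("w2.pkl","rb")); f=c["frame"]; a=f[185:300,265:375]
save("w2c.png",cv2.resize(a,(572,598),interpolation=cv2.INTER_CUBIC))
# dome by brightness/low saturation
g=f.astype(int); m=((g.min(-1)>130)&(g.max(-1)-g.min(-1)<60)).astype(np.uint8); m[:, :290]=0;m[:,350:]=0;m[:225]=0;m[295:]=0
n,l,st,ce=cv2.connectedComponentsWithStats(m); i=1+np.argmax(st[1:,4]); print(st[i],ce[i])
ct=max(cv2.findContours((l==i).astype(np.uint8),0,2)[0],key=len); (u,v),r=cv2.minEnclosingCircle(ct); print(u,v,r,fish(c,u,v,.105))
k=(g.max(-1)<60).astype(np.uint8); k[:170]=0;k[305:]=0;k[:,:280]=0;k[:,360:]=0
ys,xs=np.nonzero(k); pts=np.array([fish(c,x,y,.012)[:2]*1000 for x,y in zip(xs,ys)],np.float32); print("clamp",cv2.minAreaRect(pts))
s=pickle.load(open("side.pkl","rb")); print("side top ray", plane(s,359,424,.105))
E
```

```text
[ 298  242   42   40 1300] [318.61307692 261.64153846]
318.57318115234375 261.5 20.579334259033203 [ 0.53329471 -0.40872937  0.105     ]
clamp ((533.5611572265625, -415.2433776855469), (45.154815673828125, 112.99893951416016), 0.18770155310630798)
side top ray [ 0.53407657 -0.40986433  0.105     ]
```

View pics/w2c.png

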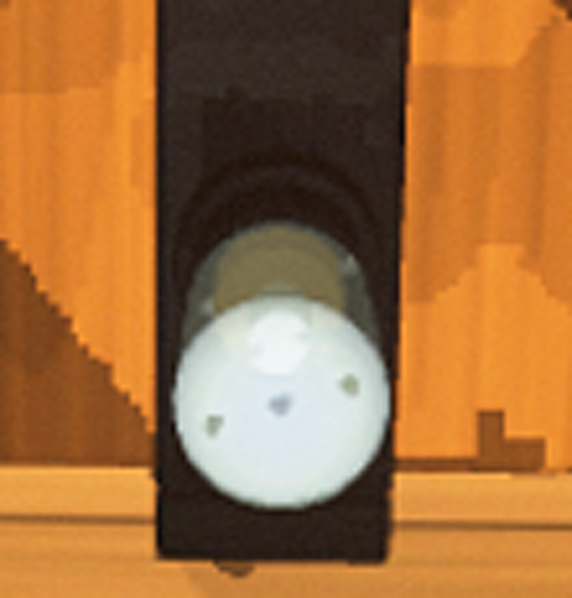

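Three filament dots in the dome, at crop (212,425), (280,403) and (349,384), and the two pin glints, at (208,300) and (350,262), lie on parallel lines about 16° off world x. I compute that angle and the approach.

Run:
```python
from h import *
import pickle
c=pickle.load(open("w2.pkl","rb"))
for (a,b),h in((((212,425),(349,384)),.095),(((212,425),(349,384)),.08),(((208,300),(350,262)),.05)):
    p,q=[fish(c,265+t[0]/5.2,185+t[1]/5.2,h) for t in(a,b)]; d=q-p; print(p.round(4),q.round(4),np.linalg.norm(d),np.degrees(np.arctan2(d[1],d[0])))
rows([[.5335,-.409,.20],[.5335,-.409,.064]],np.pi/2)
```

```text
[ 0.5239 -0.4163  0.095 ] [ 0.5435 -0.4097  0.095 ] 0.020708589276308215 18.5208336917696
[ 0.5235 -0.4214  0.08  ] [ 0.5442 -0.4145  0.08  ] 0.02188204374973335 18.520833691769408
[ 0.5219 -0.4098  0.05  ] [ 0.5453 -0.4029  0.05  ] 0.024400703307222566 16.49324300373402
[-1.48  0.12  1.73] [ 0. -0.  1.]
[-1.48  0.12 15.33] [ 0. -0.  1.]
```

```bash
python3 -m pendant '[[[-1,-0.8,0.1,2,0,0,1],[-1,-1.5,0.1,4,0,0,1],[-1,-1.5,0.1,4,0,0,1],[-1,-1.5,0.1,4,0,0,1]]]'
python3 - <<'E'
from h import *
rows([[.5335,-.409,.064]],np.pi/2)
E
```

```text
t: 6.85
tool_pos: [0.5326, -0.4103, 0.177]
tool_rot: [-3.141, -0.0, 1.568]
force: [0.2, 0.6, -0.3]
finger_gap: 0.0852
grip_force: 0.0
[ 0.13  0.09 11.3 ] [-0.  -0.  -0.1]
```

```bash
python3 -m pendant '[[[-1,0.1,0.1,3,0,0,0],[-1,0.1,0.1,6,0,0,0],[-1,0.1,0.1,8.5,0,0,0],[-1,0.1,0.1,10.5,0,0,0],[-1,0.1,0.1,11.3,0,0,0],[-1,0.1,0.1,11.3,0,0,0]]]' && python3 -m pendant '[[[0,0,0,0,0,0,0],[0.2,0,0,0,0,0,0],[0.3,0,0,0,0,0,0],[1,0,0,0,0,0,0],[1,0,0,0,0,0,0],[1,0,0,0,0,0,0]]]' 25
```

```text
t: 7.6
tool_pos: [0.5339, -0.4093, 0.0643]
tool_rot: [3.142, 0.0, 1.569]
force: [-0.1, 0.3, -0.2]
finger_gap: 0.0855
grip_force: 0.0
t: 8.35
tool_pos: [0.534, -0.4094, 0.0648]
tool_rot: [3.141, 0.0, 1.568]
force: [-0.8, 0.1, 4.1]
finger_gap: 0.0293
grip_force: 24.9
```

```bash
python3 -m pendant '[[[1,0,0,-0.5,0,0,0],[1,0,0,-1,0,0,0],[1,0,0,-1.5,0,0,0],[1,0,0,-2,0,0,0],[1,0,0,-3,0,0,0],[1,0,0,-5,0,0,0],[1,0,0,-8,0,0,0],[1,0,0,-11,0,0,0],[1,0,0,-14,0,0,0],[1,0,0,-16,0,0,0],[1,0,0,-16,0,0,0]]]' 30
python3 - <<'E'
from h import *
import pickle
c=capture("side"); pickle.dump(c,open("s3.pkl","wb")); u,v=map(int,proj(c,get_obs()["tool_pos"])); print(u,v)
v0=min(max(v-60,0),320);u0=u-80
b=capture("wrist")["frame"][130:380,170:470]
save("s3.png",np.hstack([cv2.resize(c["frame"][v0:v0+160,u0:u0+160],(400,400),interpolation=2),cv2.resize(b,(400,333))] if 0 else [cv2.resize(c["frame"][v0:v0+160,u0:u0+160],(400,400),interpolation=2),cv2.resize(b,(400,400),interpolation=2)])); print(u0,v0)
print(np.asarray(get_obs()["tool_pos"]),get_obs()["joint_positions"].round(2))
rows([[.5932,.0773,.134+.05],[.5932,.0773,.1338]],np.pi/2-np.radians(11))
E
```

```text
t: 9.72
tool_pos: [0.5343, -0.4101, 0.2264]
tool_rot: [3.139, 0.002, 1.568]
force: [1.1, 0.1, 0.0]
finger_gap: 0.0294
grip_force: 29.6
366 378
286 318
[ 0.53355587 -0.40869478  0.22357211] [-0.01  0.62  0.94  1.5  -0.51  1.28  0.99]
[48.61  5.86  4.01] [-0.  -0.1 10.9]
[48.6   5.86  9.03] [-0.  -0.1 10.9]
```

View pics/s3.png

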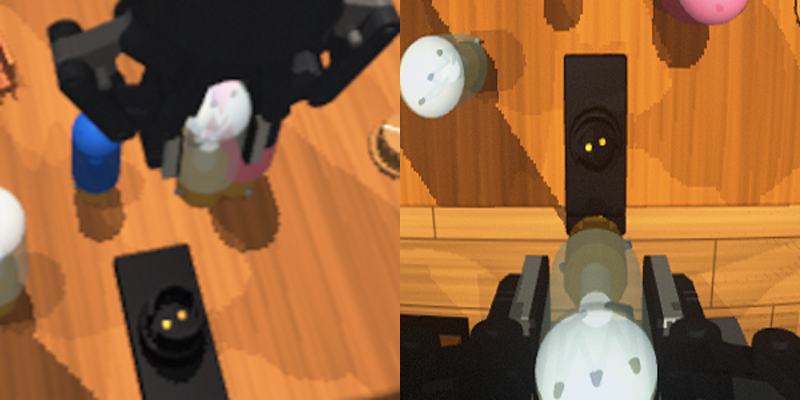

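The bulb is held in the gripper and the socket is empty, with its two contacts at (589,147) and (602,141). I carry it over to the focus high up, passing well above the camera.

```bash
python3 -m pendant '[[[1,2,0.3,0,0,0,1],[1,6,0.8,0,0,0,2],[1,10.5,1.3,0,0,0,3],[1,15,1.9,0,0,0,4],[1,20,2.5,0,0,0,5],[1,25,3.1,0,0,0,6],[1,30,3.7,0,0,0,7],[1,35,4.3,0,0,0,8],[1,40,4.9,0,0,0,9],[1,44,5.4,0,0,0,10],[1,47,5.7,0,0,0,11],[1,48.6,5.9,0,0,0,11]]]' && python3 -m pendant '[[[1,0,0,0,0,0,0],[1,0,0,0,0,0,0]]]'
python3 - <<'E'
from h import *
rows([[.5932,.0773,.1338]],np.radians(79))
E
```

```text
t: 11.32
tool_pos: [0.5932, 0.079, 0.2227]
tool_rot: [-3.139, 0.001, 1.379]
force: [-0.6, -0.2, -0.1]
finger_gap: 0.029
grip_force: 29.6
t: 11.58
tool_pos: [0.5936, 0.0745, 0.2242]
tool_rot: [-3.141, 0.001, 1.374]
force: [-0.7, -0.6, -0.3]
finger_gap: 0.0294
grip_force: 29.6
[ 0.27 -0.09  9.04] [-0.   0.1 -0.3]
```

```bash
python3 -m pendant '[[[1,0.2,-0.1,1.5,0,0,0],[1,0.2,-0.1,3,0,0,0],[1,0.2,-0.1,4.5,0,0,0],[1,0.2,-0.1,6,0,0,0],[1,0.2,-0.1,7.5,0,0,0],[1,0.2,-0.1,8.5,0,0,0],[1,0.2,-0.1,9,0,0,0],[1,0.2,-0.1,9,0,0,0],[1,0.2,-0.1,9,0,0,0]]]'
python3 - <<'E'
from h import *
import pickle
ims=[]
for n in("wrist","side"):
    c=capture(n); pickle.dump(c,open(n+"4.pkl","wb")); ims.append(c["frame"])
print(proj(c,[.5932,.0773,.115]),get_obs()["tool_pos"],get_obs()["tool_rot"])
save("f4.png",np.hstack([cv2.resize(ims[0],(500,375)),cv2.resize(ims[1][100:250,260:380],(300,375),interpolation=2)]))
E
```

```text
t: 12.7
tool_pos: [0.5937, 0.0788, 0.1348]
tool_rot: [3.141, -0.0, 1.376]
force: [0.1, 0.5, 0.2]
finger_gap: 0.0294
grip_force: 29.6
(np.float64(326.39061396926), np.float64(174.53461318498475)) [0.59369157 0.0788518  0.13481233] [ 3.1406961e+00 -5.0239464e-04  1.3764695e+00]
```

View pics/f4.png

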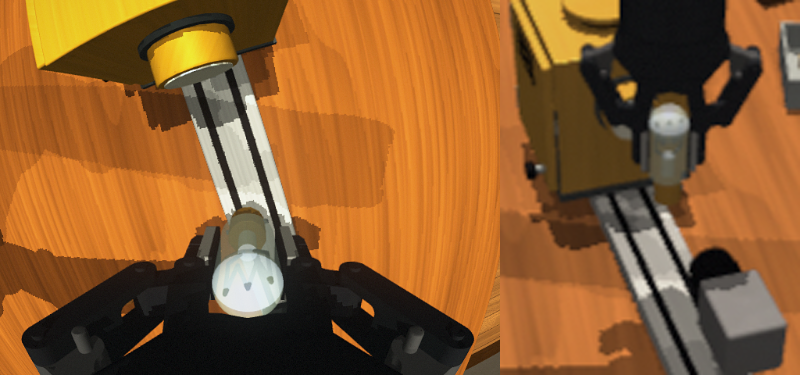

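The bulb is upright in the beam, with its dome at (247,285) of the wrist view, the tube window above at (200,75) and the camera well clear. I check the pin angle and cap position numerically.

Run:
```python
from h import *
import pickle
for n,box,h in(("w2.pkl",(295,238,343,285),.09),("wrist4.pkl",(270,315,365,408),.16)):
    c=pickle.load(open(n,"rb")); x0,y0,x1,y1=box; g=cv2.cvtColor(c["frame"],cv2.COLOR_RGB2GRAY)[y0:y1,x0:x1]
    k=9 if n[1]=="2" else 17
    b=cv2.morphologyEx(g,cv2.MORPH_BLACKHAT,cv2.getStructuringElement(2,(k,k))); m=(b>35).astype(np.uint8)
    N,l,st,ce=cv2.connectedComponentsWithStats(m)
    print(n,get_obs()["tool_rot"][2])
    for i in range(1,N):
        if st[i,4]>=5:
            q=l==i; ys,xs=np.nonzero(q); w=b[q].astype(float); u=(xs*w).sum()/w.sum()+x0; v=(ys*w).sum()/w.sum()+y0
            print(st[i,4],round(u,1),round(v,1),fish(c,u,v,h).round(4))
# socket contacts in saved crop (x scale 4/3, y scale 1.6)
im=cv2.cvtColor(cv2.imread("pics/s3.png"),cv2.COLOR_BGR2RGB)[:,400:].astype(int)
m=((im[...,0]>140)&(im[...,1]>120)&(im[...,2]<90)).astype(np.uint8); m[:100]=0;m[200:]=0
N,l,st,ce=cv2.connectedComponentsWithStats(m); p=[ce[i] for i in range(1,N) if st[i,4]>8]; print([(q[0]*.75+170,q[1]/1.6+130) for q in p])
c=pickle.load(open("w2.pkl","rb"))
# cap in wrist4: brass colour rows
c=pickle.load(open("wrist4.pkl","rb")); print(proj.__name__, np.linalg.inv(c["view"])[:3,3].round(3))
s=pickle.load(open("side4.pkl","rb")); f=s["frame"].astype(int)[150:200,305:350]
hsv=cv2.cvtColor(s["frame"],cv2.COLOR_RGB2HSV)[150:200,305:350]
for r in range(14,38): print(r+150," ".join("%3d,%3d"%(a,b) for a,b in f[r,10:34:1][:, [0,2]]))
```

```text
w2.pkl 1.3764695041064594
167 339.0 260.9 [ 0.549  -0.4129  0.09  ]
43 296.4 261.5 [ 0.5166 -0.4139  0.09  ]
9 332.0 258.6 [ 0.5437 -0.4111  0.09  ]
10 318.4 262.5 [ 0.5333 -0.4145  0.09  ]
9 305.7 266.1 [ 0.5237 -0.4175  0.09  ]
45 318.5 283.1 [ 0.5338 -0.4313  0.09  ]
wrist4.pkl 1.3764695041064594
136 333.5 322.3 [0.6006 0.0854 0.16  ]
12 304.8 324.0 [0.5905 0.0867 0.16  ]
217 271.4 361.7 [0.5749 0.0731 0.16  ]
14 360.2 338.6 [0.6089 0.0768 0.16  ]
177 362.4 366.0 [0.608  0.0646 0.16  ]
69 346.1 357.8 [0.6026 0.0696 0.16  ]
77 316.7 365.7 [0.5912 0.0683 0.16  ]
65 288.3 373.5 [0.5799 0.0667 0.16  ]
311 305.9 405.3 [0.5831 0.0498 0.16  ]
[(np.float64(243.6125), np.float64(195.5625)), (np.float64(252.25416666666666), np.float64(202.86111111111111)), (np.float64(278.525), np.float64(195.0)), (np.float64(280.8613938919342), np.float64(220.8640857478465)), (np.float64(377.1592669075891), np.float64(229.10417742213042)), (np.float64(380.0357142857143), np.float64(195.92261904761904)), (np.float64(385.04545454545456), np.float64(195.39772727272725)), (np.float64(397.4583333333333), np.flo
[... 4925 characters left out ...]
 132,120 130,116 110, 86  87, 38  86, 26  84, 24  82, 25  83, 26  92, 28 113, 34 122, 36 176, 52 210, 61 206, 61
185 129,118 130,118 130,118 130,118  96, 88  25, 24   7,  9  17, 18 101, 91 180,162 212,191 211,191 179,154 117, 76  86, 26  85, 25  83, 25  83, 25  86, 25 108, 31 122, 37 140, 41 186, 55 207, 60
186 107, 97 108, 98 108, 98 120,109 110,101  61, 55   7,  8   5,  6  69, 63 185,167 228,211 227,210 221,202 170,148  99, 53  86, 26  85, 25  95, 29 106, 32 114, 35 123, 38 123, 37 175, 52 208, 61
187  91, 83  96, 88  98, 89 104, 95 104, 95  73, 67  25, 24   5,  7  26, 24 118,106 186,167 210,190 209,192 185,157 136, 83 109, 33 107, 32 108, 33 111, 33 117, 35 121, 36 124, 37 176, 52 210, 61
```

Pin line measures about 7.0°, against the bench's 6.5°, and the side view puts the cap within about a pixel of the focus. I settle with one small correction.

```bash
python3 -m pendant '[[[1,0,0,0,0,0,0.5],[1,0,0,0,0,0,0.5],[1,0,0,0,0,0,0.5],[1,0,0,0,0,0,0.5]]]'
python3 - <<'E'
from h import *
rows([[.5932,.0773,.1338]],np.radians(78.4))
c=capture("top"); v,u=np.mgrid[:480,:640]; W=world(c,u,v); Z=W[...,2]; P=(W[...,:2]*1000-o); bx=P@xb; by=P@yb
d=(Z>.145)&(Z<.1625)&(bx<-59)&(bx>-140)&(by>95)&(by<240)
if d.sum()>30:
    r=cv2.fitLine(np.stack([bx[d],by[d]],-1).astype(np.float32),2,0,.01,.01).ravel(); print("door",d.sum(),r[0]/r[1],np.percentile(bx[d],[2,50,98]))
t=(Z>.120)&(Z<.145)&(abs(bx)<14); print("tube end",by[t&(by>40)&(by<110)].min() if (t&(by>40)&(by<110)).any() else None,"lens",by[t&(by<-80)&(by>-160)].max() if (t&(by<-80)&(by>-160)).any() else None)
E
```

```text
t: 13.3
tool_pos: [0.5933, 0.0789, 0.1343]
tool_rot: [3.142, -0.0, 1.368]
force: [1.1, -0.4, -1.2]
finger_gap: 0.0294
grip_force: 29.6
[-0.16  0.02  0.05] [ 0. -0. -0.]
tube end None lens -113.85760131899742
```

```bash
python3 -m pendant '[[[1,-0.1,0,0.05,0,0,0],[1,-0.1,0,0.05,0,0,0],[1,-0.1,0,0.05,0,0,0],[1,-0.1,0,0.05,0,0,0],[1,-0.1,0,0.05,0,0,0],[1,-0.1,0,0.05,0,0,0]]]' && python3 -c "from cell import job_done; print(job_done())"
```

```text
t: 14.1
tool_pos: [0.5931, 0.0779, 0.1338]
tool_rot: [3.142, -0.0, 1.368]
force: [0.1, -0.2, -1.6]
finger_gap: 0.0296
grip_force: 29.6
the job is handed in; nothing more can be done
None
```

I handed the job in at 14.1 s: the door measured shut after the push (not re-measured at the end, as the arm hid it), and the bulb is held upright with its cap within about 2 mm of the focus and its pins square to the line of sight to within about 1° by my measurements.

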